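# Stop the gel-casting stand from rocking

## Task

The blue gel-casting stand rocks because one of its two levelling screws is backed off and its foot hangs clear of the bench. Find the screw whose red nose is off its white mark, turn it clockwise until the nose points at the mark again and all feet carry load, and let go. Leave the other screw as it is and do not shift the stand.

Things in the scene. Friction and masses are not known exactly. Their poses are not given: they have to be found in the camera images.
- screw_a (a joint): Levelling screw a: black wing knob with a red nose, on the axis of foot_a. Value (rad) 0: red nose points at the white line on the plate (+x of the stand). Grows clockwise from above, which drives the foot down 2 mm per rad; stops at -1.7 and 0.8. Stiff (0.05 N m), stays put. The knob keeps its height on the stand.
- screw_b (a joint): Levelling screw b: the same kind of knob, on the axis of foot_b. Value (rad) 0: red nose points at the white line on the plate (+x of the stand). Grows clockwise from above, which drives the foot down 2 mm per rad; stops at -1.7 and 0.8. Stiff (0.05 N m), stays put. The knob keeps its height on the stand.
- foot_a: Soft rubber screw foot (squashes 1 mm per 8 N), 26 mm disc, at the +y end of the stand's screw edge. Origin: centre of its underside, straight below knob a. Axes as the stand's. The knob's wing is an upright bar 14 mm thick, 44 to 70 mm above the bench, reaching 30 mm from the axis on the red nose's side and 22 mm on the other.
- foot_b: The same kind of foot and knob (b), 120 mm away at the -y end of the screw edge: foot 26 mm disc, origin the centre of its underside, straight below knob b; wing 14 mm thick, 44 to 70 mm above the bench. Axes as the stand's.
- stand: Blue steel plate 200 x 160 mm, top 30 mm above the bench, 2.4 kg, with a low gel tray (top 45 mm, 54 mm from the screw axes). Origin: bench height below the plate's centre; z up; screw feet at x -80, y +60 (a) and -60 (b) mm, plain feet at x +80, y +-60. All four feet share the load when both screws are on their marks.

How it is judged:
At the end, for the whole second after the job is handed in: Both screw feet press on the bench with more than 1 N each (the plain feet then carry load too), both screws stand within 0.3 rad of their marks, the stand is level within 0.015 rad, at rest, and its feet are within 30 mm of where they began (contact force between each of foot_a, foot_b and anything else above 1 N and value of joint screw_a between -0.3 and 0.3 rad and value of joint screw_b between -0.3 and 0.3 rad and angle between stand's own z axis and vertical below 0.015 rad and distance of each of foot_b, foot_a from where it was at the start of the episode below 0.03 m and linear speed of each of foot_a, foot_b below 0.01 m/s); the robot touches nothing.
It fails at once if the screw that was already on its mark was turned away (value of joint screw_b below -0.3 rad or value of joint screw_b above 0.3 rad).
It fails at once if the stand was shifted by more than 30 mm (distance of any of foot_b, foot_a from where it was at the start of the episode above 0.03 m).
It also fails if it takes over 32 s, if anything falls off the work surface, if the arm or the gripper's body presses on something with over 40 N, if the wrist force passes 120 N, or if a joint passes its speed limit or range.

## Robot

A 6-joint arm with a two-finger parallel gripper is mounted at the origin on the work surface. World frame = base frame: x ahead of the robot, y to its left, z up, the work surface at z = 0. Lengths are in m, angles in rad, forces in N, time in s.
With the tool pointing down it reaches from about 0.425 to 0.95 m from the base axis. Payload 3.5 kg.
Tool frame: the origin (TCP) lies between the finger pads; the fingertips stand 17 mm ahead of it and the grasp point (between the pads) lies 2 mm behind it; z points along the fingers, y is the line along which they close (so a half turn about z gives the same grasp; the last joint's range is limited). The gripper opens to 85 mm and grips with 20 to 120 N. Pads are 22 mm wide; open, the fingers measure 114 mm over their backs; the gripper's body (76 mm by 85 mm) begins 54 mm behind the grasp point. The pads swing forward as they close: fully open they stand 13 mm farther back than shut.
Start: joints at [-1.35, 0.286, 1.577, -0, 1.279, -0.15], TCP at [0.245, -0.629, 0.22] pointing down, gripper open.
Joint ranges: [-2.77, 2.77], [-0.9, 2.22], [0.21, 2.48], [-1.53, 4.67], [0.24, 2.81], [-2.84, 2.84]. Speed limits (rad/s): [2.79, 2.79, 3.14, 3.14, 3.14, 3.14].

## Interface

Orientations are given as a unit quaternion [x, y, z, w].
In Python, from cell import arm gives the robot as it stands.
- The arm moves only by the tool play_rows, never from a script. Its arguments are lists of equal length, an entry for each row: "delta_rot": the turn, a rotation vector about the world's x, y, z in rad, a list of three; "xyz": the shift along the world's x, y, z in cm, a list of three; "claw": the opening, from 0 (shut) to 1 (fully open). In form: {"delta_rot": [[ax, ay, az], ...], "xyz": [[tx, ty, tz], ...], "claw": [claw, ...]}. A call has 1 to 20 rows; each row is the pose to reach, as a shift and turn from the pose commanded when the call began; what a row does not reach only later rows make up. A row lasts 1/10 s, in which the tool goes at most 50 mm and 8.59 degrees, less where a joint would pass 70% of its speed; a pose out of reach is approached as far as the arm can. A call with a gripper value outside its range is refused whole. The fingers move at their own pace and stop on an object; "squeeze" is the grip in N (left out, the last holds). Time passes only in rows, so rows that repeat a pose let the fingers close. It gives the time, the measured TCP pose, the force, the opening and the grip force at its end, in the units of the state.
- arm.state(): the state, without advancing time (a new reading comes with each control period).
- arm.capture(name): name is "side" or "top"; returns the picture (384x512x3 uint8, red, green, blue); there is no depth.
- arm.camera_info(name): a dict with "intrinsics" (3x3 intrinsics, pixels), "rvec" (rotation vector, rad) and "tvec" (3), from world to camera coordinates, as OpenCV has them. Camera axes: x right, y down, z forward; pixel columns grow to the right and rows downward; lengths in m; the calibration is good to about 2 mm. A picture is of the moment at which its call begins. camera_info takes no time and is no camera call.
- arm.sign_off(): hands the job in; it is judged then, once.
The state is a dict: "time": time; "q": joint angles; "qd": joint speeds; "tau": joint torques, N m; "tcp_pos": TCP position; "tool_rot": TCP orientation; "wrist_force": force on the tool from outside, world axes, zero at the start; "moment": the same for the moment, N m; "finger_gap": finger opening in m; "finger_force": force on a finger pad.
Only numpy, scipy, OpenCV 4.12 (cv2) and the standard library are available. Lean on these libraries where they do the work, as an engineer would, in place of code of your own. Each camera call takes 0.05 s, during which the arm holds its last target. There are 200 camera calls.

## Working session

There is one attempt and no reset: what is moved stays moved. The work goes in short steps, Python scripts to look and compute and a tool call to move; the robot and the scene stay as the last step left them, time stands still between calls to the robot, and variables do not carry over. Pictures are saved under pics/ and viewed, at most 10 in all, crops included, and the job is handed in when it is done.

Besides the shell and the picture viewer there is one more tool, called after "Request:" as name(argument=value, ...) on one line, values as JSON. play_rows: Moves the arm, as the interface text tells. Its arguments: {"type":"object","properties":{"delta_rot":{"type":"array"},"xyz":{"type":"array"},"claw":{"type":"array"},"squeeze":{"type":"number"}},"required":["delta_rot","xyz","claw"]}

```bash
ls; mkdir -p pics
cat > h.py <<'E'
import numpy as np, cv2
from cell import arm
def cam(n):
    c=arm.camera_info(n); K=np.array(c["intrinsics"],float); R=cv2.Rodrigues(np.array(c["rvec"],float))[0]; t=np.array(c["tvec"],float).ravel()
    return K,R,t
def ray(n,uv):
    K,R,t=cam(n); d=R.T@np.linalg.solve(K,[uv[0],uv[1],1.]); return -R.T@t,d
def onplane(n,uv,z):
    o,d=ray(n,uv); return o+d*(z-o[2])/d[2]
def tri(a,uva,b,uvb):
    o1,d1=ray(a,uva);o2,d2=ray(b,uvb); d1/=np.linalg.norm(d1);d2/=np.linalg.norm(d2)
    s=np.linalg.lstsq(np.c_[d1,-d2],o2-o1,rcond=None)[0]; p,q=o1+s[0]*d1,o2+s[1]*d2
    return (p+q)/2,np.linalg.norm(p-q)
def proj(n,p):
    K,R,t=cam(n); x=K@(R@np.array(p)+t); return x[:2]/x[2]
E
python3 - <<'E'
from h import *
for n in("top","side"):
    im=arm.capture(n); cv2.imwrite(f"pics/{n}0.png",im[:,:,::-1]); o,_=ray(n,(256,192)); print(n,o,onplane(n,(256,192),0),cam(n)[0][0,0])
print(arm.state())
E
```

```text
pics
top [ 0.47469835 -0.01422168  0.68817717] [0.60530395 0.00346561 0.        ] 357.51917161705046
side [0.32237957 0.42029323 0.50438361] [ 0.61697624 -0.07792645  0.        ] 397.7483416596476
{'time': 0.1, 'q': array([-1.34999093e+00,  2.87098786e-01,  1.57803884e+00,  1.50466196e-07,
        1.27859479e+00, -1.50009013e-01]), 'qd': array([ 0.000127  , -0.00146186, -0.00246941,  0.00028048,  0.00065632,
        0.00074006]), 'tau': array([ 1.98709909e-03, -4.07292581e+01, -2.93698668e+01, -7.40368500e-05,
        3.40784522e-03,  7.15481946e-06]), 'tcp_pos': array([ 0.24448756, -0.62850198,  0.21866659]), 'tool_rot': array([ 9.82860707e-01,  1.84346648e-01, -3.77919910e-05, -1.06921395e-03]), 'wrist_force': array([0.46262459, 0.57862006, 0.45300539]), 'moment': array([-0.00881064,  0.02954872,  0.00856889]), 'finger_force': 0.0, 'finger_gap': 0.0852108048433871}
```

View pics/top0.png

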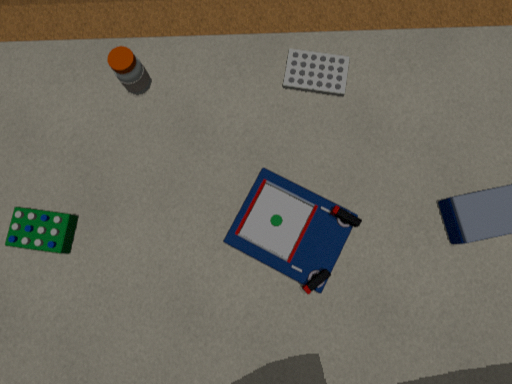

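View pics/side0.png

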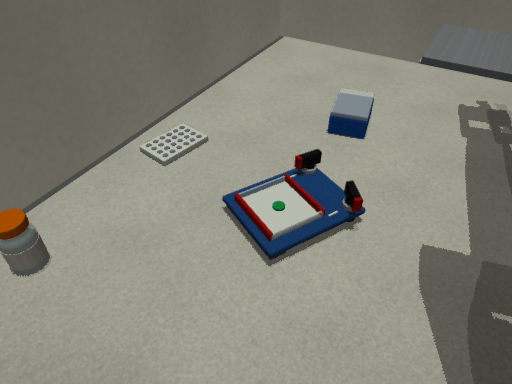

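The top view shows the stand at about (293,230). The upper knob's nose at (335,210) points at its mark at (325,209). The lower knob at (317,280) has its nose at (308,287), off its mark at (296,268). The side view shows the same knob at (351,195) with its nose turned away. Next I measure it.

```bash
cat > m.py <<'E'
from h import *
def masks(n,im,box):
    x0,y0,x1,y1=box; hsv=cv2.cvtColor(im,cv2.COLOR_RGB2HSV); out={}
    M={"black":(hsv[...,2]<45), "red":((hsv[...,0]<8)|(hsv[...,0]>172))&(hsv[...,1]>140)&(hsv[...,2]>60),"white":(hsv[...,1]<70)&(hsv[...,2]>120)}
    for k,m in M.items():
        m=m.astype(np.uint8)[y0:y1,x0:x1]; N,L,S,C=cv2.connectedComponentsWithStats(m,connectivity=8)
        for i in range(1,N):
            if S[i,4]>=8:
                ys,xs=np.nonzero(L==i); (c,wh,a)=cv2.minAreaRect(np.c_[xs,ys].astype(np.float32))
                print(n,k,S[i,4],(C[i]+[x0,y0]).round(1),np.round(wh,1),round(a), "bbox",S[i,:4]+[x0,y0,0,0])
E
python3 - <<'E'
from m import *
big=[]
for n,b in(("top",(285,195,370,300)),("side",(285,140,375,225))):
    im=arm.capture(n); masks(n,im,b); x0,y0,x1,y1=b
    big.append(cv2.resize(im[y0:y1,x0:x1,::-1],(400,480),interpolation=cv2.INTER_CUBIC))
    hsv=cv2.cvtColor(im,cv2.COLOR_RGB2HSV); bl=((hsv[...,0]>100)&(hsv[...,0]<125)&(hsv[...,1]>150)&(hsv[...,2]>50)).astype(np.uint8)
    cs=max(cv2.findContours(bl,0,2)[0],key=cv2.contourArea) if n=="side" else [c for c in cv2.findContours(bl,0,2)[0] if cv2.boundingRect(c)[0]<400 and cv2.boundingRect(c)[0]>200 and cv2.contourArea(c)>500][0]
    h=cv2.convexHull(cs); print(n,cv2.approxPolyDP(h,4,True)[:,0].tolist())
cv2.imwrite("pics/zoom.png",np.hstack(big))
E
```

```text
top black 301 [346.  217.1] [32.2 12.1] 32 bbox [329 206  33  21]
top black 284 [317.1 278.9] [12.8 30. ] 47 bbox [302 269  29  22]
top red 198 [301.8 233.4] [ 2.7 62.6] 27 bbox [287 205  31  58]
top red 36 [335.5 209.2] [4.5 7.6] 27 bbox [333 206   6   8]
top red 40 [306.8 289.4] [8.2 4.6] 53 bbox [303 285   8   9]
top white 932 [293.7 220.8] [63. 26.] 90 bbox [285 195  27  64]
top white 10 [325.3 195.6] [2. 4.] 90 bbox [323 195   5   3]
top white 17 [347.5 198.4] [3.9 5.5] 56 bbox [345 196   6   6]
top white 15 [354.2 196.2] [3.  8.1] 82 bbox [351 195   9   4]
top white 14 [331.4 198. ] [3.6 3.9] 34 bbox [329 197   6   4]
top white 871 [358.5 241.9] [85. 30.] 90 bbox [339 198  31  86]
top white 12 [350.  206.4] [4.2 5.7] 45 bbox [348 203   5   8]
top white 135 [338.6 273.8] [20.3 19.6] 86 bbox [328 263  20  22]
top white 14 [296.4 268.1] [9.8 0.9] 27 bbox [292 266  10   5]
top white 10 [350.2 271.5] [3. 2.] 90 bbox [349 270   3   4]
top white 44 [290.1 281.6] [13.9  4.9] 27 bbox [285 277  13   9]
top white 14 [363.2 279.1] [3.  6.3] 68 bbox [360 277   7   5]
top white 171 [326.  29
[... 460 characters left out ...]
.9] [17.8 21.1] 86 bbox [300 150  22  19]
side black 246 [350.6 192.8] [24.1 16.1] 63 bbox [344 181  17  27]
side black 24 [350.5 219.5] [3.1 9.8] 63 bbox [345 217  10   5]
side red 66 [298.6 161.5] [ 6.2 14. ] 7 bbox [295 155   8  15]
side red 295 [304.3 194.1] [55.8  6.6] 44 bbox [285 174  40  43]
side red 111 [357.5 203.6] [ 8.5 15. ] 9 bbox [352 197  11  15]
side white 3491 [342.4 166. ] [84. 89.] 90 bbox [285 140  90  85]
side white 828 [296.5 207.5] [36. 42.] 0 bbox [285 182  37  43]
side white 13 [344.3 202.8] [8.1 2.1] 59 bbox [343 199   5   8]
side white 18 [332.9 212.9] [1.8 8.9] 63 bbox [329 211   9   5]
side [[350, 216], [270, 255], [223, 197], [294, 169], [317, 169], [344, 192]]
```

View pics/zoom.png

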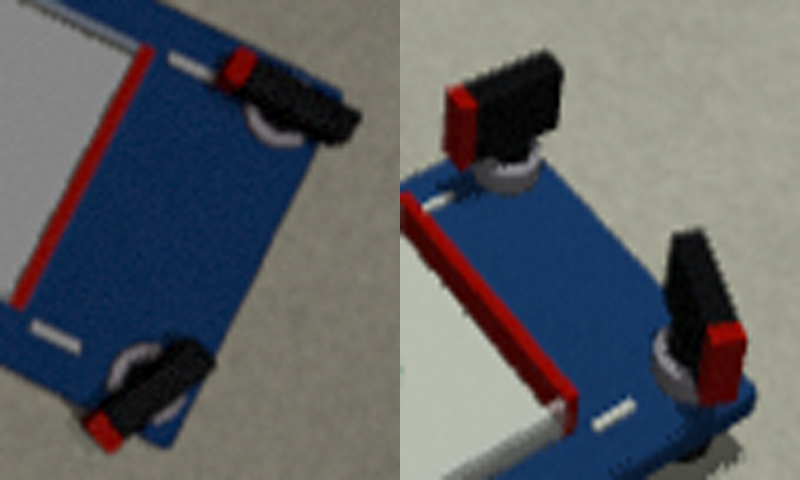

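The crop confirms it: knob a's nose (top view (307,289), side view (358,198)) is turned about 1 rad anticlockwise off its mark. Knob b points at its mark.

Run:
```python
from m import *
a,b="top","side"
P=lambda *x:print(*[np.round(v,4) for v in x])
n,e=tri(a,(307,289.2),b,(357.9,198.5)); f,e2=tri(a,(326.6,273),b,(349.8,181.6)); P(n,e,f,e2)
m,e=tri(a,(296.4,268.1),b,(332.9,212.9)); P("markA",m,e)
nb,e=tri(a,(335,209),b,(298.6,155.5)); P("noseB",nb,e)
# top outline of wings from top view at z=.07
for nm,uv in(("nA",(307,289.2)),("fA",(326.6,273)),("nB",(335.5,209.2)),("fB",(360,221))): P(nm,onplane(a,uv,.07))
# plate corners at z=.03 (top view)
for uv in((224,241),(263,168),(303,282)): P("plate",onplane(a,uv,.03))
# mark direction (top view line)
for uv in((292,266),(301,270.3)): P("mark",onplane(a,uv,.03))
for uv in((318,205.6),(329,211)):P("mark b",onplane(a,uv,.03))
# tip corners in side
```

```text
[ 0.4252 -0.0816  0.067 ] 0.0007 [ 0.4516 -0.1152  0.068 ] 0.0002Traceback (most recent call last):
  File "<stdin>", line 5, in <module>
  File "<stdin>", line 3, in <lambda>
    return _wrapfunc(a, 'round', decimals=decimals, out=out)
    return _wrapit(obj, method, *args, **kwds)
    result = getattr(arr, method)(*args, **kwds)
numpy._core._exceptions._UFuncNoLoopError: ufunc 'multiply' did not contain a loop with signature matching types (dtype('<U5'), dtype('float64')) -> None
```

Run:
```python
from m import *
a,b="top","side"
P=lambda *x:print(*[v if isinstance(v,str) else np.round(v,4) for v in x])
m,e=tri(a,(296.4,268.1),b,(332.9,212.9)); P("markA",m,e)
nb,e=tri(a,(335,209),b,(298.6,155.5)); P("noseB",nb,e)
for nm,uv in(("nA",(307,289.2)),("fA",(326.6,273)),("nB",(335.5,209.2)),("fB",(360,221))): P(nm,onplane(a,uv,.07))
c=[onplane(a,uv,.03) for uv in((224,241),(263,168),(303,282))]
P(c, np.linalg.norm(c[0]-c[1]))
d=c[0]-c[2]; P("yaw edge",np.arctan2(d[1],d[0]))
d=c[0]-c[1]; P("yaw edge2",np.arctan2(d[0]*0+d[1],d[0])-np.pi/2)
x=[onplane(a,uv,.03) for uv in((292,266),(301,270.3),(318,205.6),(329,211))]; P(x)
d=x[0]-x[1];P(np.arctan2(d[1],d[0]))
s=arm.state(); from scipy.spatial.transform import Rotation as R; P(R.from_quat(s["tool_rot"]).as_matrix())
```

```text
markA [ 0.4589 -0.0682  0.029 ] 0.0011
noseB [ 0.5589 -0.1345  0.0723] 0.0007
nA [ 0.4258 -0.0811  0.07  ]
fA [ 0.4517 -0.1149  0.07  ]
nB [ 0.5592 -0.1356  0.07  ]
fB [ 0.5381 -0.1763  0.07  ]
[[ 0.5094  0.0625  0.03  ]
 [ 0.6457 -0.0112  0.03  ]
 [ 0.4351 -0.0789  0.03  ]] 0.155
yaw edge 1.087
yaw edge2 1.0755
[[ 0.4632 -0.0602  0.03  ]
 [ 0.4555 -0.0761  0.03  ]
 [ 0.5719 -0.1117  0.03  ]
 [ 0.5615 -0.1314  0.03  ]]
1.1173
[[ 9.320e-01  3.624e-01 -3.000e-04]
 [ 3.624e-01 -9.320e-01  1.400e-03]
 [ 2.000e-04 -1.500e-03 -1.000e+00]]
```

Knob a's axis is at about (0.441, -0.101). The wing angle is 2.22 against a stand yaw of 1.085, so the screw is at about -1.14 rad. The stop at -1.7 and the plate corner are both consistent with this. I move above it.

Request:
play_rows(xyz=[[1.4,3.8,0],[2.8,7.5,0],[4.2,11.3,0],[5.6,15.1,0],[7.0,18.8,0],[8.4,22.6,0],[9.8,26.4,0],[11.2,30.1,0],[12.6,33.9,0],[14.0,37.6,0],[15.5,41.4,0],[16.9,45.2,-2],[18.3,48.9,-4],[19.6,52.7,-6],[19.6,52.7,-8],[19.6,52.7,-8],[19.6,52.7,-8]], delta_rot=[[0,0,0.13],[0,0,0.26],[0,0,0.39],[0,0,0.52],[0,0,0.66],[0,0,0.79],[0,0,0.92],[0,0,1.05],[0,0,1.18],[0,0,1.31],[0,0,1.44],[0,0,1.57],[0,0,1.7],[0,0,1.85],[0,0,1.85],[0,0,1.85],[0,0,1.85]], claw=[0.5,0.5,0.5,0.5,0.5,0.5,0.5,0.5,0.5,0.5,0.5,0.5,0.5,0.5,0.5,0.5,0.5], squeeze=40)

```text
time: 1.9
tcp_pos: [0.4405, -0.1022, 0.14]
tool_rot: [0.444, 0.896, -0.0, -0.0]
wrist_force: [-0.9, -0.6, 0.1]
finger_gap: 0.0428
finger_force: 0.0
```

Run:
```python
from m import *
s=arm.state(); print(s["tcp_pos"],s["finger_gap"])
from scipy.spatial.transform import Rotation as R; print(R.from_quat(s["tool_rot"]).as_matrix().round(3))
t=arm.capture("top");u=arm.capture("side")
f=lambda im,x0,y0,w,h:cv2.resize(im[y0:y0+h,x0:x0+w,::-1],(400,480))
print(proj("top",[.4413,-.1014,.07]),proj("side",[.4413,-.1014,.07]))
cv2.imwrite("pics/hover.png",np.hstack([f(t,245,190,150,180),f(u,275,100,125,150)]))
```

```text
[ 0.44049755 -0.10218984  0.14000587] 0.04275679007998114
[[-0.605  0.796 -0.001]
 [ 0.796  0.605  0.   ]
 [ 0.    -0.    -1.   ]]
[318.804056   279.50495571] [352.81185149 187.15413153]
```

View pics/hover.png

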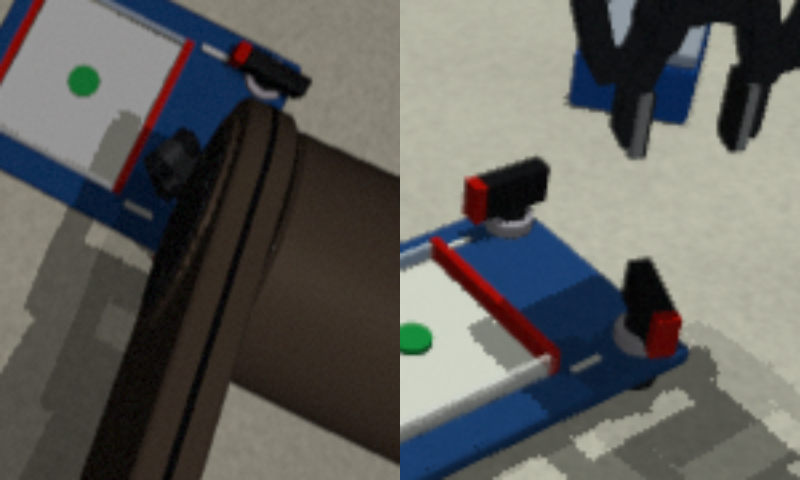

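The hover view shows the open fingers straddling above knob a, with its wing at (650,310) in the crop and the jaws aligned across it. I descend and close.

Request:
play_rows(xyz=[[0.1,0.1,-2.5],[0.1,0.1,-5],[0.1,0.1,-6.5],[0.1,0.1,-7.8],[0.1,0.1,-7.8],[0.1,0.1,-7.8],[0.1,0.1,-7.8],[0.1,0.1,-7.8],[0.1,0.1,-7.8],[0.1,0.1,-7.8],[0.1,0.1,-7.8],[0.1,0.1,-7.8]], delta_rot=[[0,0,0],[0,0,0],[0,0,0],[0,0,0],[0,0,0],[0,0,0],[0,0,0],[0,0,0],[0,0,0],[0,0,0],[0,0,0],[0,0,0]], claw=[0.5,0.5,0.5,0.5,0.5,0.4,0.3,0.2,0.1,0.05,0.05,0.05], squeeze=40)

```text
time: 3.2
tcp_pos: [0.4416, -0.1011, 0.062]
tool_rot: [0.444, 0.896, -0.0, 0.0]
wrist_force: [-0.3, 0.2, -0.2]
finger_gap: 0.0042
finger_force: 0.0
```

The gap of 4 mm with no force means nothing was gripped, so I look again.

Run:
```python
from m import *
s=arm.state(); print(s["tcp_pos"],s["finger_gap"],s["wrist_force"],s["finger_force"])
t=arm.capture("top");u=arm.capture("side")
f=lambda im,x0,y0,w,h:cv2.resize(im[y0:y0+h,x0:x0+w,::-1],(400,480))
cv2.imwrite("pics/g1.png",np.hstack([f(t,245,190,150,180),f(u,285,120,100,120)]))
```

```text
[ 0.4416228  -0.10106698  0.06196297] 0.004228403078601472 [-0.25687382  0.1883906  -0.24281787] 0.0
```

View pics/g1.png

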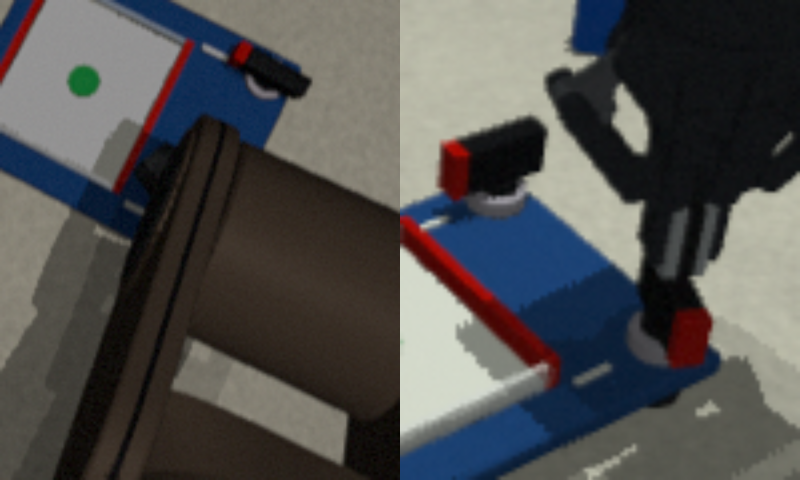

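The tips show at crop (690,275), just right of and above the black wing, so the tip position doesn't match my estimate. I compare projections.

Run:
```python
from m import *
for z in(.045,.055,.065,.075): print(z,proj("side",[.4416,-.1011,z]).round(1))
c=np.array([.4405,-.1022]);y=np.array([.796,.605])
for z in(.11,.123,.135): print(z,[proj("side",[*(c+k*.0214*y),z]).round(1) for k in(-1,1)])
u=arm.capture("side");cv2.imwrite("pics/g2.png",cv2.resize(u[150:225,320:395,::-1],(600,600),interpolation=cv2.INTER_CUBIC))
```

```text
0.045 [350.3 198.2]
0.055 [351.2 193.9]
0.065 [352.1 189.4]
0.075 [353.  184.9]
0.11 [array([370.1, 167.2]), array([344.5, 169.2])]
0.123 [array([371.6, 160.8]), array([345.6, 162.8])]
0.135 [array([373. , 154.7]), array([346.7, 156.6])]
```

View pics/g2.png

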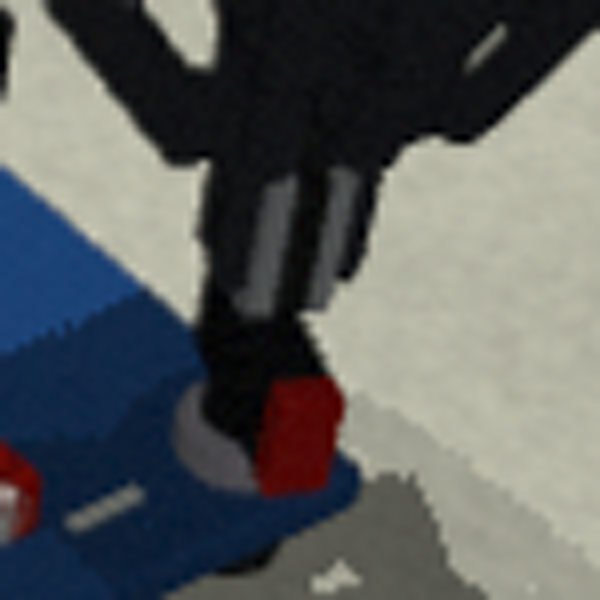

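The grey tips now cover pixels that were the wing's top near its far half (355,189), and the nose has not moved. So the fingertips sit at about z 0.07, on top of the wing: roughly 22 mm higher than the reported TCP implies, and about 3 mm off sideways. I open, go down 1.2 cm with a small correction and close to test.

Request:
play_rows(xyz=[[0,0,0.5],[0,0,0.5],[0,0,0.5],[0.3,0.2,0.5],[0.3,0.2,0],[0.3,0.2,-0.6],[0.3,0.2,-1.2],[0.3,0.2,-1.2],[0.3,0.2,-1.2],[0.3,0.2,-1.2],[0.3,0.2,-1.2],[0.3,0.2,-1.2],[0.3,0.2,-1.2]], delta_rot=[[0,0,0],[0,0,0],[0,0,0],[0,0,0],[0,0,0],[0,0,0],[0,0,0],[0,0,0],[0,0,0],[0,0,0],[0,0,0],[0,0,0],[0,0,0]], claw=[0.5,0.5,0.5,0.5,0.5,0.5,0.5,0.4,0.3,0.2,0.1,0.05,0.05], squeeze=30)

```text
time: 4.65
tcp_pos: [0.4419, -0.1006, 0.0499]
tool_rot: [0.443, 0.897, -0.003, -0.003]
wrist_force: [-9.9, -6.3, 4.6]
finger_gap: 0.0126
finger_force: 32.6
```

Gripped (gap 12.6 mm). The side force shows the original centre was right, so I take out the shift and turn clockwise.

Request:
play_rows(xyz=[[-0.15,-0.1,0],[-0.3,-0.2,0],[-0.3,-0.2,0],[-0.3,-0.2,0],[-0.3,-0.2,0],[-0.3,-0.2,0],[-0.3,-0.2,0],[-0.3,-0.2,0],[-0.3,-0.2,0],[-0.3,-0.2,0],[-0.3,-0.2,0],[-0.3,-0.2,0],[-0.3,-0.2,0],[-0.3,-0.2,0],[-0.3,-0.2,0],[-0.3,-0.2,0]], delta_rot=[[0,0,0],[0,0,0],[0,0,-0.1],[0,0,-0.2],[0,0,-0.3],[0,0,-0.4],[0,0,-0.5],[0,0,-0.6],[0,0,-0.7],[0,0,-0.8],[0,0,-0.9],[0,0,-1.0],[0,0,-1.1],[0,0,-1.15],[0,0,-1.15],[0,0,-1.15]], claw=[0.05,0.05,0.05,0.05,0.05,0.05,0.05,0.05,0.05,0.05,0.05,0.05,0.05,0.05,0.05,0.05], squeeze=40)

```text
time: 6.25
tcp_pos: [0.4411, -0.1007, 0.0505]
tool_rot: [0.86, 0.51, -0.001, -0.001]
wrist_force: [-3.7, 1.0, 4.8]
finger_gap: 0.0125
finger_force: 42.1
```

Run:
```python
from m import *
s=arm.state(); print(s["tcp_pos"],s["finger_gap"],s["wrist_force"],s["finger_force"],s["moment"])
t=arm.capture("top");u=arm.capture("side")
f=lambda im,x0,y0,w,h:cv2.resize(im[y0:y0+h,x0:x0+w,::-1],(400,480))
cv2.imwrite("pics/g3.png",np.hstack([f(t,245,190,150,180),f(u,285,130,100,120)]))
```

```text
[ 0.44109184 -0.10070984  0.05046508] 0.012476722114114729 [-3.73947473  1.03342913  4.81157459] 42.075852155685425 [ 0.32857926  0.69497242 -0.02229262]
```

View pics/g3.png

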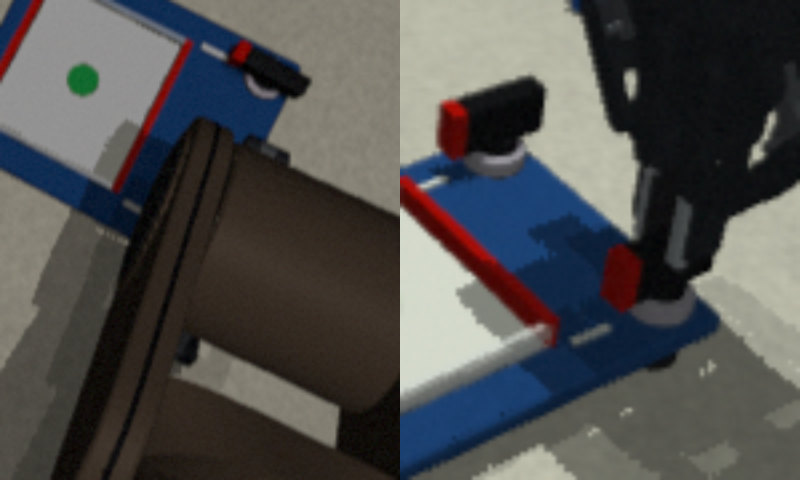

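The nose (620,278 in the crop) now points at its mark, parallel to knob b. I release, lift and clear the view.

Request:
play_rows(xyz=[[0,0,0],[0,0,0],[0,0,0],[0,0,0],[0,0,2],[0,0,5],[0,0,9],[0,0,13],[0,-4,15],[0,-8,15],[0,-12,15],[0,-16,15],[0,-20,15],[0,-24,15],[0,-28,15],[0,-32,15],[0,-32,15]], delta_rot=[[0,0,0],[0,0,0],[0,0,0],[0,0,0],[0,0,0],[0,0,0],[0,0,0],[0,0,0],[0,0,0],[0,0,0],[0,0,0],[0,0,0],[0,0,0],[0,0,0],[0,0,0],[0,0,0],[0,0,0]], claw=[0.2,0.4,0.5,0.5,0.5,0.5,0.5,0.5,0.5,0.5,0.5,0.5,0.5,0.5,0.5,0.5,0.5])

```text
time: 8.05
tcp_pos: [0.4409, -0.4255, 0.1995]
tool_rot: [0.861, 0.508, -0.0, 0.001]
wrist_force: [-0.2, 0.5, 0.7]
finger_gap: 0.043
finger_force: 0.0
```

Run:
```python
from m import *
big=[]
for n,b in(("top",(285,195,370,300)),("side",(285,140,375,225))):
    im=arm.capture(n); x0,y0,x1,y1=b
    big.append(cv2.resize(im[y0:y1,x0:x1,::-1],(400,480),interpolation=cv2.INTER_CUBIC))
    hsv=cv2.cvtColor(im,cv2.COLOR_RGB2HSV)
    for nm,m in (("red",((hsv[...,0]<8)|(hsv[...,0]>172))&(hsv[...,1]>140)&(hsv[...,2]>60)),("blk",hsv[...,2]<45)):
        N,L,S,C=cv2.connectedComponentsWithStats(m.astype(np.uint8)[y0:y1,x0:x1])
        for i in range(1,N):
            if S[i,4]>20:
                ys,xs=np.nonzero(L==i); l=cv2.fitLine(np.c_[xs,ys].astype(np.float32),2,0,.01,.01).ravel()
                c=C[i]+[x0,y0]; msg=""
                if n=="top":
                    d=onplane(n,c+8*l[:2],.07)-onplane(n,c-8*l[:2],.07); msg=np.arctan2(d[1],d[0])%np.pi
                print(n,nm,S[i,4],c.round(1),msg)
cv2.imwrite("pics/end.png",np.hstack(big))
```

```text
top red 195 [301.4 233.1] 2.6450815282356275
top red 39 [335.2 208.8] 2.620806167529742
top red 42 [304.2 272. ] 2.718069023732253
top blk 296 [345.9 217. ] 1.1155841853065578
top blk 222 [317.7 279.2] 1.090613074392616
side red 80 [297.8 161.5] 
side red 309 [303.2 193.6] 
side red 112 [340.  198.4] 
side blk 293 [310.2 158.8] 
side blk 322 [353.1 194. ] 
side blk 24 [350.  220.1]
```

View pics/end.png

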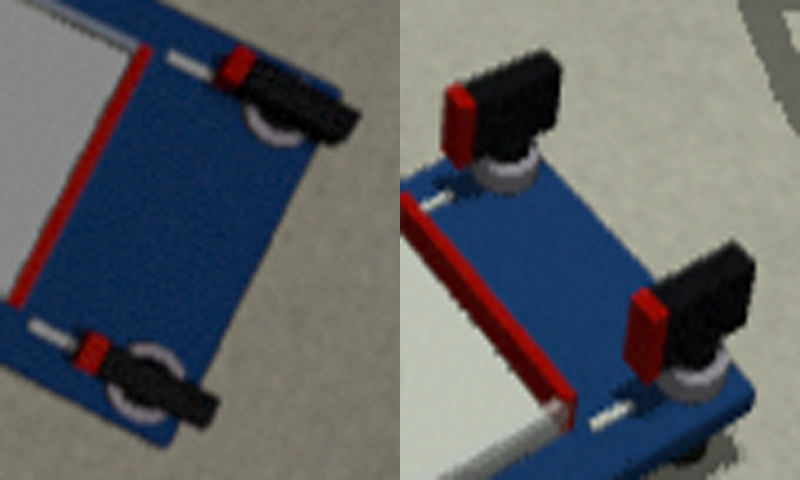

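The end view shows both noses on their marks: a's red nose at (304,272) points at its white line. Wing angles are 1.09 (a) and 1.12 (b), and the stand has shifted by under 1 mm. I hand it in.

```bash
python3 -c "
from cell import arm
print(arm.sign_off())"
```

```text
the job is handed in; nothing more can be done
None
```

I turned screw a about 1.15 rad clockwise until its nose lined up with its mark, then let go. Screw b was not touched, the stand shifted by under 1 mm, and the job is handed in. No verdict came back, and I did not measure the foot loads directly.

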